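# Tidy the dresser top by kind

### The arm

A 6-joint arm with a two-finger parallel gripper is mounted at the origin on the work surface. World frame = base frame: x ahead of the robot, y to its left, z up, the work surface at z = 0. Lengths are in m, angles in degrees, forces in N, time in s.
With the tool pointing down it reaches from about 0.375 to 0.825 m from the base axis. Payload 5.5 kg.
Tool frame: the origin (TCP) lies at the very end of the fingers, on their centre line; the grasp point (between the pads) lies 19 mm behind it; z points along the fingers, y is the line along which they close (so a half turn about z gives the same grasp; the last joint's range is limited). The gripper opens to 85 mm and grips with 20 to 120 N. Pads are 22 mm wide; open, the fingers measure 114 mm over their backs; the gripper's body (76 mm by 85 mm) begins 54 mm behind the grasp point. The pads swing forward as they close: fully open they stand 13 mm farther back than shut.
Start: joints at [65.317, 17.962, -2.699, 69.339, 0, 90], TCP at [0.251, 0.545, 0.231] pointing down, gripper open.
Joint ranges: [-152.73, 152.73], [-39.44, 99.34], [-58.76, 71.6], [-118.89, 123.64], [-81.53, 83.1], [-180, 180]. Speed limits (degrees/s): [136.94, 136.94, 172.46, 180, 180, 180].

### API

Orientations are given as a 3x3 rotation matrix whose columns are the frame's x, y, z axes.
In Python, from workcell import r gives the robot as it stands.
- The arm moves only by the tool pendant, called after "Request:" as name(argument=value, ...) on one line, values as JSON. Schema: {"type":"object","properties":{"segments":{"type":"array","items":{"type":"object","properties":{"tx":{"type":"number"},"ty":{"type":"number"},"tz":{"type":"number"},"wx":{"type":"number"},"wy":{"type":"number"},"wz":{"type":"number"}},"additionalProperties":false},"minItems":1,"maxItems":20},"finger_gap":{"type":"number"},"grip_force":{"type":"number"},"only":{"type":"string"},"quiet":{"type":"boolean"},"lines":{"type":"string"}},"required":["segments"],"additionalProperties":false}. segments is a list of rows, 1 to 20 of them, each an object with the fields tx, ty, tz (the shift in m), wx, wy, wz (a rotation vector in degrees); a field left out counts as zero; each row shifts and turns the commanded pose from where the row before left it, along the tool's axes as they then stand; what a row does not reach is not made up. A row lasts 1/10 s, in which the tool goes at most 0.05 m and 8.59 degrees, less where a joint would pass 70% of its speed; a pose out of reach is approached as far as the arm can. finger_gap is the opening from 0.0 (shut) to 1.0 (fully open), set as the call begins (left out keeps the last). The fingers move at their own pace and stop on an object; grip_force is the grip in N (left out, the last holds). Time passes only in rows, so rows that do not move let the fingers close. The tool returns the time, the measured TCP pose, the force, the opening and the grip force at its end. only (a regular expression) keeps the lines of the reply that match it, lines (a string "A,B") keeps lines A to B, and quiet returns only ok. Input that does not fit is refused with a message, and nothing moves.
- r.sense(): the state, without advancing time (a new reading comes with each control period).
- r.grab_frame(name): name is "scene" or "top" or "wrist"; returns the picture (400x640x3 uint8, red, green, blue); there is no depth.
- r.camera_params(name): a dict with "intrinsics" (3x3 intrinsics, pixels), "extrinsics" (4x4, takes a point from camera to world coordinates). Camera axes: x right, y down, z forward; pixel columns grow to the right and rows downward; lengths in m; the calibration is good to about 2 mm. The wrist camera is an equidistant fisheye: a pixel r from the principal point sees the ray r / f radians off the axis. A picture is of the moment at which its call begins: read the wrist's pose just before it. camera_params takes no time and is no camera call; for the wrist camera it gives the pose at the moment of the call.
- r.finish_job(): hands the job in; it is judged then, once.
The state is a dict: "time_s": time; "joint_pos": joint angles; "joint_velocities": joint speeds; "joint_efforts": joint torques, N m; "eef_pos": TCP position; "tcp_rot": TCP orientation; "wrist_force": force on the tool from outside, world axes, zero at the start; "moment": the same for the moment, N m; "opening": opening from 0.0 (shut) to 1.0 (fully open); "finger_force": force on a finger pad.
Only numpy, scipy, OpenCV 4.12 (cv2) and the standard library are available. Lean on these libraries where they do the work, as an engineer would, in place of code of your own. Each camera call takes 0.05 s, during which the arm holds its last target. There are 200 camera calls.

### The job

Tidy the dresser top by kind: set the two loose glass jars gently upright in the round bamboo turntable tray, where the third jar already stands, lay the purple comb flat and set the hair clip on its teeth next to each other on the floor of the white hair tray, and stand the candle upright in the hollow of the concrete candleholder. Keep the third jar standing in its tray, do not shift or tip the cactus figure, and let go of everything.

Things in the scene. Friction and masses are not known exactly. Their poses are not given: they have to be found in the camera images.
- jar_tall: Tall slim closed glass cosmetic jar with cream inside and a brown wooden lid, a plain cylinder 42 mm in diameter and 74 mm high, about 140 g, loose on the dresser. Origin: centre of its underside, z up. 
- jar_squat: Low wide closed glass cosmetic jar with cream inside and a brown wooden lid, a plain cylinder 56 mm in diameter and 46 mm high, about 160 g, loose on the dresser. Origin: centre of its underside, z up. 
- jar_mid: Third glass jar of the same make (brown wooden lid), 48 mm in diameter and 60 mm high, loose; it stands already in the turntable tray, about 62 mm from the tray's centre, and stays there. Origin: centre of its underside, z up. 
- comb: Purple plastic wide-tooth comb lying flat on the dresser, 140 mm long (x) by 36 mm wide (y) by 9 mm thick (z), about 35 g: a straight spine along the +y edge and 11 teeth pointing to -y. Can be gripped across its 36 mm width at the middle. Origin: centre of its 140 by 36 mm outline, on the underside, z up.
- hair_clip: Amber-brown claw hair clip with ribbed jaws, standing on its teeth with its ridge up: 64 mm long (x), 32 mm wide (y) up to 18 mm height and 20 mm wide above that, 31 mm high, about 30 g; rigid, it does not open. Origin: centre of its underside, z up. 
- candle: Ivory wax pillar candle, a plain cylinder 50 mm in diameter and 75 mm high with a thin 9 mm wick stub on top (can be passed through), about 130 g, loose on the dresser. Origin: centre of its underside, z up. 
- turntable: Round bamboo turntable tray, fixed in place; its disc, 230 mm in diameter, turns stiffly on its foot if pushed. Its floor is 22 mm above the dresser, the rim stands 10 mm above that floor (top at 32 mm), free inner diameter 216 mm. Origin: on the dresser under the tray's centre, z up (the pose does not show the disc's turning).
- hair_tray: Low rectangular white ceramic hair tray, fixed, 250 mm long (x) by 150 mm wide (y), walls 4 mm thick and 16 mm high, floor 4 mm above the dresser (12 mm deep, inside 242 by 142 mm). Empty at the start. Origin: centre of its underside, z up. 
- candleholder: Round concrete candleholder, fixed and empty, 100 mm in diameter and 36 mm high, with a round hollow in its top 74 mm in diameter and 16 mm deep (hollow floor 20 mm above the dresser). Origin: centre of its underside, z up. 
- cactus: Small cactus-shaped ceramic figure in a white pot, 52 mm in diameter at the pot, about 62 mm across its two arms (along y), 84 mm high, loose among the things; it stays where it is. Origin: centre of its underside, z up. 

How it is judged (in metres and radians):
At the end, for the whole second after the job is handed in: Within 0.1 rad of upright: 3 jars on the turntable floor (5 mm) inside the rim; comb and clip on the hair tray floor (4 mm) inside its walls; candle on the hollow's floor (-4/+5 mm), within 16 mm of its axis; cactus within 30 mm of its start. All things below 0.02 m/s (horizontal distance between each of jar_tall, jar_squat, jar_mid and turntable below 0.092 m and z of jar_tall in the frame of turntable between 0.017 and 0.027 m and angle between each of jar_tall, jar_squat, jar_mid, comb, hair_clip, candle, cactus's own z axis and vertical below 0.1 rad and z of jar_squat in the frame of turntable between 0.017 and 0.027 m and z of jar_mid in the frame of turntable between 0.017 and 0.027 m and x of comb in the frame of hair_tray between -0.12 and 0.12 m and y of comb in the frame of hair_tray between -0.07 and 0.07 m and z of comb in the frame of hair_tray between 0 and 0.008 m and x of hair_clip in the frame of hair_tray between -0.12 and 0.12 m and y of hair_clip in the frame of hair_tray between -0.07 and 0.07 m and z of hair_clip in the frame of hair_tray between 0 and 0.008 m and horizontal distance between candle and candleholder below 0.016 m and z of candle in the frame of candleholder between 0.016 and 0.025 m and distance of cactus from where it was at the start of the episode below 0.03 m and linear speed of each of jar_tall, jar_squat, comb, hair_clip, candle, jar_mid below 0.02 m/s); the robot touches nothing.
It fails at once if the tall glass jar is dropped or slammed into the turntable tray (faster than 0.7 m/s within 25 mm of its floor) (horizontal distance between jar_tall and turntable below 0.1 m and z of jar_tall in the frame of turntable below 0.047 m and linear speed of jar_tall above 0.7 m/s).
It fails at once if the squat glass jar is dropped or slammed into the turntable tray (faster than 0.7 m/s within 25 mm of its floor) (horizontal distance between jar_squat and turntable below 0.1 m and z of jar_squat in the frame of turntable below 0.047 m and linear speed of jar_squat above 0.7 m/s).
It fails at once if the third jar is tipped over (more than 0.5 rad) (angle between jar_mid's own z axis and vertical above 0.5 rad).
It fails at once if the cactus figure is shifted by more than 30 mm or tipped by more than 0.5 rad (distance of cactus from where it was at the start of the episode above 0.03 m or angle between cactus's own z axis and vertical above 0.5 rad).
It also fails if it takes over 128 s, if anything falls off the work surface, if the arm or the gripper's body presses on something with over 40 N, if the wrist force passes 120 N, or if a joint passes its speed limit or range.

## Working session

There is one attempt and no reset: what is moved stays moved. The work goes in short steps, Python scripts to look and compute and a tool call to move; the robot and the scene stay as the last step left them, time stands still between calls to the robot, and variables do not carry over. Pictures are saved under pics/ and viewed, at most 14 in all, crops included, and the job is handed in when it is done.

```bash
mkdir -p pics; ls
```

Run:
```python
from workcell import r
import cv2,numpy as np
np.set_printoptions(precision=4,suppress=True)
for n in("scene","top"):
    cv2.imwrite(f"pics/{n}0.png",r.grab_frame(n)[:,:,::-1]); print(n,r.camera_params(n))
s=r.sense();print(s['eef_pos'],s['tcp_rot'],s['time_s'])
```

```text
pics
scene {'intrinsics': array([[507.6048,   0.    , 327.7539],
       [  0.    , 507.6048, 208.267 ],
       [  0.    ,   0.    ,   1.    ]]), 'extrinsics': array([[-0.8816,  0.3652, -0.2991,  1.0033],
       [ 0.4721,  0.683 , -0.5574,  0.8725],
       [ 0.0007, -0.6325, -0.7745,  1.2482],
       [ 0.    ,  0.    ,  0.    ,  1.    ]])}
top {'intrinsics': array([[381.017 ,   0.    , 318.8356],
       [  0.    , 381.017 , 198.3717],
       [  0.    ,   0.    ,   1.    ]]), 'extrinsics': array([[-0.0065, -0.9886,  0.1506,  0.3887],
       [-0.9998,  0.0038, -0.0186,  0.0274],
       [ 0.0178, -0.1507, -0.9884,  1.0076],
       [ 0.    ,  0.    ,  0.    ,  1.    ]])}
[0.2503 0.5447 0.2305] [[-0.9086  0.4176 -0.0006]
 [ 0.4176  0.9086 -0.0014]
 [-0.     -0.0015 -1.    ]] 0.1
```

View pics/top0.png

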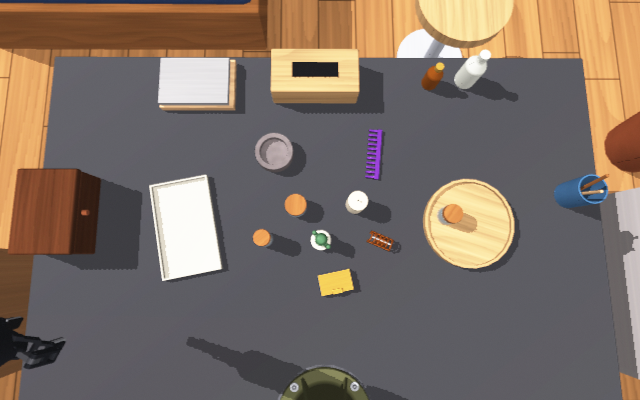

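View pics/scene0.png

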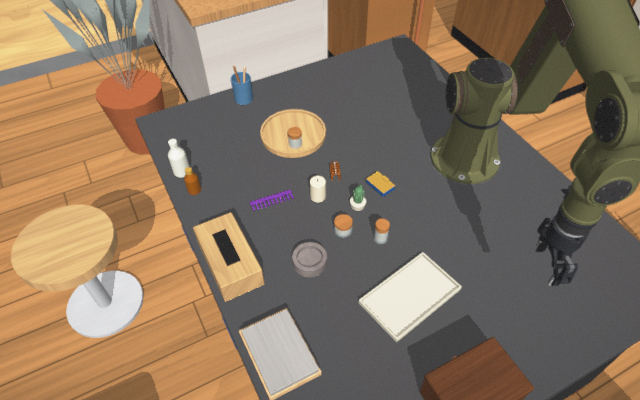

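The top view shows the squat lid at (295,205), tall lid (262,238), candle (357,202), cactus (321,240), clip (381,241), comb (374,154), holder (274,152), hair tray (186,228) and turntable (469,223) with the third jar at (453,214). The scene view shows the same things from the far left. Next I'll measure them with colour masks, casting rays at known heights.

Create h.py:
```python
import cv2,numpy as np
from workcell import r
np.set_printoptions(precision=4,suppress=True)
def ray(cam,px,z):
    p=r.camera_params(cam);K,T=p['intrinsics'],p['extrinsics']
    d=T[:3,:3]@np.linalg.inv(K)@np.array([px[0],px[1],1.]);o=T[:3,3]
    return (o+d*(z-o[2])/d[2])[:2]
def blob(img,c,rad,lo,hi,z=None,cam='top'):
    h=cv2.cvtColor(img,cv2.COLOR_RGB2HSV); m=cv2.inRange(h,np.array(lo),np.array(hi))
    k=np.zeros_like(m);cv2.circle(k,c,rad,255,-1);m&=k
    cs,_=cv2.findContours(m,cv2.RETR_EXTERNAL,cv2.CHAIN_APPROX_NONE)
    pts=np.vstack([q for q in cs if len(q)>4]).reshape(-1,2)
    return np.array([ray(cam,p,z) for p in pts],np.float32)
def rep(n,w):
    (c,s,a)=cv2.minAreaRect(w);e=cv2.minEnclosingCircle(w)
    print(n,'rect',np.array(c),np.array(s),round(a,1),'circ',np.array(e[0]),'d',round(2*e[1],4))
```

Run:
```python
from h import *
im=cv2.imread('pics/top0.png')[:,:,::-1].copy();sc=cv2.imread('pics/scene0.png')[:,:,::-1].copy()
O=((5,130,90),(20,255,255))
for cam,I,L in(('top',im,dict(squat=((295,205),16,*O,.046),tall=((262,238),14,*O,.074),mid=((453,214),13,(5,150,90),(17,255,255),.082),
 clip=((381,241),16,(0,120,50),(18,255,255),.02),comb=((374,154),32,(120,80,50),(150,255,255),.009),
 candle=((357,202),14,(0,0,190),(40,110,255),.075),holder=((274,152),24,(0,0,105),(180,60,255),.036),pot=((321,240),13,(0,0,150),(180,60,255),.04),
 tray=((186,228),65,(0,0,150),(40,60,255),.016),turn=((469,223),55,(10,60,120),(30,255,255),.032),yel=((336,283),24,(20,100,90),(32,255,255),.02))),
 ('scene',sc,dict(squat=((343,222),14,*O,.046),tall=((382,226),12,*O,.074),mid=((294,132),10,(5,150,90),(17,255,255),.082),
 clip=((335,169),13,(0,120,50),(18,255,255),.02),comb=((272,200),30,(120,80,50),(150,255,255),.009),
 candle=((318,182),8,(0,0,190),(40,110,255),.075),holder=((310,257),24,(0,0,105),(180,60,255),.036),
 tray=((410,295),60,(0,0,150),(40,60,255),.016),turn=((293,133),40,(10,60,120),(30,255,255),.032)))):
  for n,a in L.items():
    try: rep(cam+' '+n,blob(I,*a[:4],a[4],cam))
    except Exception as e: print(n,e)
def up(I,x0,y0,w,h,s,f): cv2.imwrite(f,cv2.resize(I[y0:y0+h,x0:x0+w,::-1],None,fx=s,fy=s,interpolation=cv2.INTER_CUBIC))
up(im,240,120,160,120*1+60,3.3,'pics/c1.png')
```

```text
top squat rect [0.5204 0.0694] [0.0526 0.0541] 45.1 circ [0.52   0.0694] d 0.0553
top tall rect [0.4363 0.1512] [0.0391 0.0388] 89.7 circ [0.436  0.1511] d 0.0416
top mid rect [ 0.4921 -0.3185] [0.0474 0.0445] 89.7 circ [ 0.4915 -0.3184] d 0.0484
top clip rect [ 0.4282 -0.1483] [0.0636 0.032 ] 65.7 circ [ 0.4283 -0.1487] d 0.0676
top comb rect [ 0.6635 -0.1402] [0.0388 0.141 ] 84.4 circ [ 0.6635 -0.1438] d 0.1425
top candle rect [ 0.5252 -0.0835] [0.0521 0.0478] 88.5 circ [ 0.5225 -0.0835] d 0.0574
top holder rect [0.6646 0.1285] [0.0996 0.1002] 90.0 circ [0.6652 0.1276] d 0.1021
top pot rect [0.431  0.0069] [0.0506 0.0478] 89.6 circ [0.4307 0.0064] d 0.0526
top tray rect [0.4685 0.3571] [0.252  0.1534] 10.9 circ [0.4688 0.3572] d 0.2912
top turn rect [ 0.4722 -0.3773] [0.2318 0.2349] 42.4 circ [ 0.4739 -0.3772] d 0.2395
top yel rect [ 0.3231 -0.0312] [0.0538 0.0832] 11.6 circ [ 0.3241 -0.0299] d 0.0947
scene squat rect [0.524  0.0731] [0.0569 0.0512] 61.4 circ [0.5238 0.0744] d 0.0598
scene tall rect [0.44   0.1595] [0.0486 0.0378] 58.4 circ [0.4412 0.1588] d 0.052
scene mid rect [ 0.4975 -0.312 ] [0.055  0.0406] 63.8 circ [ 0.4965 -0.3113] d 0.0562
scene clip rect [ 0.4331 -0.1421] [0.0838 0.0316] 66.9 circ [ 0.4336 -0.1423] d 0.0854
scene comb rect [ 0.6661 -0.1352] [0.0442 0.1394] 84.6 circ [ 0.6663 -0.139 ] d 0.1414
scene candle rect [ 0.5287 -0.0775] [0.0583 0.0466] 83.3 circ [ 0.5289 -0.0766] d 0.0603
scene holder rect [0.6709 0.1396] [0.119  0.0976] 62.0 circ [0.6701 0.1392] d 0.1208
scene tray rect [0.4707 0.3611] [0.2574 0.1556] 11.0 circ [0.4703 0.3611] d 0.2959
scene turn rect [ 0.4798 -0.3679] [0.2486 0.2305] 61.9 circ [ 0.4777 -0.3675] d 0.2555
```

View pics/c1.png

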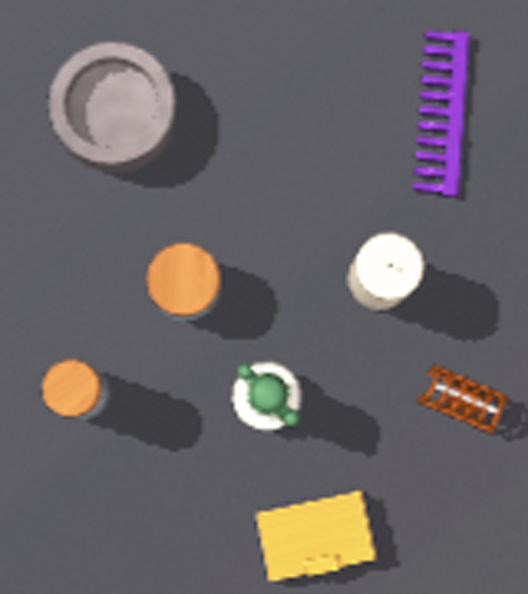

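Request:
pendant(segments=[{"wz": -8.23}, {"wz": -8.23}, {"wz": -8.23}, {"tx": -0.0155, "ty": -0.0328, "tz": 0.005}, {"tx": -0.0155, "ty": -0.0328, "tz": 0.005}, {"tx": -0.0155, "ty": -0.0328, "tz": 0.005}, {"tx": -0.0155, "ty": -0.0328, "tz": 0.005}, {"tx": -0.0155, "ty": -0.0328, "tz": 0.005}, {"tx": -0.0155, "ty": -0.0328, "tz": 0.005}, {"tx": -0.0155, "ty": -0.0328, "tz": 0.005}, {"tx": -0.0155, "ty": -0.0328, "tz": 0.005}, {"tx": -0.0155, "ty": -0.0328, "tz": 0.005}, {"tx": -0.0155, "ty": -0.0328, "tz": 0.005}, {"tx": -0.0155, "ty": -0.0328, "tz": 0.005}, {"tx": -0.0155, "ty": -0.0328, "tz": 0.005}, {}, {}], finger_gap=1.0, grip_force=30)

```text
time_s: 1.8
eef_pos: [0.4364, 0.151, 0.171]
tcp_rot: [[-1.0, 0.002, -0.001], [0.002, 1.0, 0.0], [0.001, 0.0, -1.0]]
wrist_force: [-0.6, -1.1, 0.1]
opening: 1.003
finger_force: 0.0
```

Run:
```python
from h import *
I=r.grab_frame("wrist");cv2.imwrite("pics/w1.png",I[:,:,::-1]);p=r.camera_params("wrist");print(p)
# project expected lid centre (fisheye)
T=np.linalg.inv(p['extrinsics']);K=p['intrinsics']
for w in([.436,.151,.074],[.4364,.151,.171]):
    c=(T@np.array([*w,1]))[:3];t=np.arctan2(np.hypot(c[0],c[1]),c[2]);u=c[:2]/np.hypot(*c[:2])*t
    print(K[0,0]*u[0]+K[0,2],K[1,1]*u[1]+K[1,2])
```

```text
{'intrinsics': array([[309.7069,   0.    , 316.3309],
       [  0.    , 309.7069, 198.7132],
       [  0.    ,   0.    ,   1.    ]]), 'extrinsics': array([[ 0.    ,  0.9593,  0.2823,  0.3645],
       [ 1.    ,  0.    , -0.0002,  0.1528],
       [-0.0002,  0.2823, -0.9593,  0.3139],
       [ 0.    ,  0.    ,  0.    ,  1.    ]])}
314.12798913320347 199.73544722203917
312.83688249323103 254.36644535637595
```

View pics/w1.png

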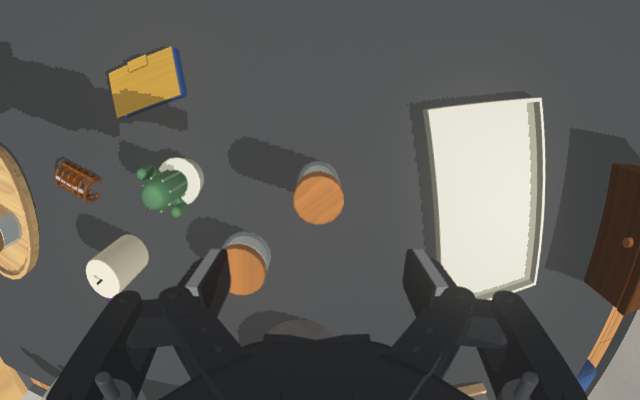

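The tall lid, at (319,200), lies midway between the pads (≈225 and ≈418), so it's aligned. I'll descend and grasp.

Request:
pendant(segments=[{"tz": 0.035}, {"tz": 0.035}, {"tz": 0.035}, {"tz": 0.025}, {"tz": 0.015}, {}], finger_gap=1.0, grip_force=30)

```text
time_s: 2.45
eef_pos: [0.4342, 0.1522, 0.0244]
tcp_rot: [[-1.0, -0.002, -0.004], [-0.002, 1.0, -0.001], [0.004, -0.001, -1.0]]
wrist_force: [-0.3, 0.3, -0.2]
opening: 1.001
finger_force: 0.0
```

Request:
pendant(segments=[{}, {}, {}, {}, {}, {}, {}, {}], finger_gap=0.0, grip_force=30)

```text
time_s: 3.25
eef_pos: [0.4376, 0.1522, 0.0275]
tcp_rot: [[-1.0, -0.0, 0.002], [-0.0, 1.0, 0.001], [-0.002, 0.001, -1.0]]
wrist_force: [-0.7, 1.0, 6.6]
opening: 0.483
finger_force: 29.8
```

Request:
pendant(segments=[{"tz": -0.02}, {"tz": -0.035}, {"tz": -0.035}, {"tz": -0.03}, {"tx": 0.002, "ty": -0.02, "tz": -0.02}, {"tx": 0.002, "ty": -0.042}, {"tx": 0.002, "ty": -0.042}, {"tx": 0.002, "ty": -0.042}, {"tx": 0.002, "ty": -0.042}, {"tx": 0.002, "ty": -0.042}, {"tx": 0.002, "ty": -0.042}, {"tx": 0.002, "ty": -0.042}, {"tx": 0.002, "ty": -0.042}, {"tx": 0.002, "ty": -0.042}, {"tx": 0.002, "ty": -0.042}, {"tx": 0.002, "ty": -0.042}, {"tx": 0.002, "ty": -0.042}, {"tx": 0.001, "ty": -0.018}, {}, {}])

```text
time_s: 5.25
eef_pos: [0.4092, -0.3897, 0.166]
tcp_rot: [[-1.0, 0.0, -0.001], [0.0, 1.0, 0.001], [0.001, 0.001, -1.0]]
wrist_force: [0.2, -0.6, -1.3]
opening: 0.481
finger_force: 31.2
```

Run:
```python
from h import *
I=r.grab_frame("top");cv2.imwrite("pics/t1.png",I[90:300,330:560,::-1])
```

```text
(no output)
```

View pics/t1.png

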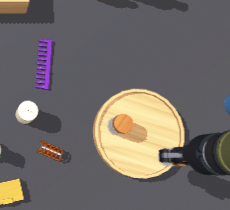

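Request:
pendant(segments=[{"tz": 0.03}, {"tz": 0.03}, {"tz": 0.025}, {"tz": 0.015}, {"tz": 0.008}, {"tz": 0.004}, {}, {}, {"tz": 0.002}, {}, {}])

```text
time_s: 6.4
eef_pos: [0.4097, -0.3905, 0.0526]
tcp_rot: [[-1.0, 0.0, 0.0], [0.0, 1.0, -0.0], [-0.0, -0.0, -1.0]]
wrist_force: [-0.2, -0.3, -1.1]
opening: 0.484
finger_force: 31.2
```

Request:
pendant(segments=[{"tz": 0.001}, {"tz": 0.001}, {"tz": 0.001}, {}, {}])

```text
time_s: 6.9
eef_pos: [0.4097, -0.3906, 0.0495]
tcp_rot: [[-1.0, -0.0, 0.0], [-0.0, 1.0, -0.0], [-0.0, -0.0, -1.0]]
wrist_force: [-0.4, -0.0, 1.6]
opening: 0.487
finger_force: 31.3
```

Request:
pendant(segments=[{}, {}, {}, {}, {"tz": -0.02}, {"tz": -0.04}, {"tz": -0.04}, {"tz": -0.03}, {}], finger_gap=0.62)

```text
time_s: 7.8
eef_pos: [0.4119, -0.3926, 0.1842]
tcp_rot: [[-1.0, -0.0, 0.006], [-0.0, 1.0, -0.006], [-0.006, -0.006, -1.0]]
wrist_force: [0.3, -0.6, 0.3]
opening: 0.619
finger_force: 0.0
```

Request:
pendant(segments=[{"tx": -0.003, "ty": 0.0405}, {"tx": -0.003, "ty": 0.0405}, {"tx": -0.003, "ty": 0.0405}, {"tx": -0.003, "ty": 0.0405}, {"tx": -0.003, "ty": 0.0405}, {"tx": -0.003, "ty": 0.0405}, {"wz": -8.21}, {"wz": -8.21}, {"wz": -8.21}, {"wz": -8.21}, {"wz": -8.21}, {"wz": -8.21}, {"wz": -8.21}, {"wz": -8.21}, {}, {}], finger_gap=0.8)

```text
time_s: 9.4
eef_pos: [0.4273, -0.1473, 0.1788]
tcp_rot: [[-0.415, -0.91, -0.001], [-0.91, 0.415, 0.0], [0.0, 0.001, -1.0]]
wrist_force: [-0.5, 1.0, 0.1]
opening: 0.799
finger_force: 0.0
```

```bash
python3 - <<'E'
from h import *
I=r.grab_frame("wrist");cv2.imwrite("pics/w2.png",I[:,:,::-1])
E
```

```text
(no output)
```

View pics/w2.png

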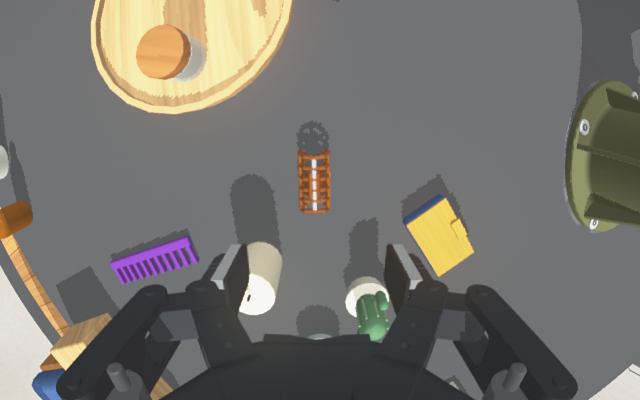

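Clip centre (314,181) lies midway between the pads and square to them. I'll descend and grasp.

Request:
pendant(segments=[{"tz": 0.035}, {"tz": 0.04}, {"tz": 0.04}, {"tz": 0.03}, {"tz": 0.018}, {"tz": 0.008}, {}, {}], finger_gap=0.6)

```text
time_s: 10.25
eef_pos: [0.4283, -0.1476, 0.009]
tcp_rot: [[-0.412, -0.911, 0.001], [-0.911, 0.412, -0.0], [-0.0, -0.001, -1.0]]
wrist_force: [0.3, -0.2, 1.1]
opening: 0.596
finger_force: 0.0
```

Request:
pendant(segments=[{}, {}, {}, {}, {}, {}], finger_gap=0.0, grip_force=25)

```text
time_s: 10.85
eef_pos: [0.4288, -0.1478, 0.0096]
tcp_rot: [[-0.412, -0.911, 0.002], [-0.911, 0.412, -0.001], [-0.0, -0.002, -1.0]]
wrist_force: [-0.1, 0.7, 6.9]
opening: 0.363
finger_force: 25.2
```

Request:
pendant(segments=[{"tz": -0.02}, {"tz": -0.04}, {"tz": -0.04}, {"tz": -0.04}, {"tz": -0.04}, {"wz": 7.83}, {"wz": 7.83}, {"wz": 7.83}, {"wz": 7.83}, {"wz": 7.83}, {"wz": 7.83}, {"wz": 7.83}, {}])

```text
time_s: 12.15
eef_pos: [0.4277, -0.1474, 0.1887]
tcp_rot: [[-0.982, -0.188, 0.001], [-0.188, 0.982, -0.0], [-0.001, -0.0, -1.0]]
wrist_force: [-0.6, -0.6, -1.4]
opening: 0.364
finger_force: 25.2
```

Request:
pendant(segments=[{"tx": -0.0112, "ty": 0.0382}, {"tx": -0.0112, "ty": 0.0382}, {"tx": -0.0112, "ty": 0.0382}, {"tx": -0.0112, "ty": 0.0382}, {"tx": -0.0112, "ty": 0.0382}, {"tx": -0.0112, "ty": 0.0382}, {"tx": -0.0112, "ty": 0.0382}, {"tx": -0.0112, "ty": 0.0382}, {"tx": -0.0112, "ty": 0.0382}, {"tx": -0.0112, "ty": 0.0382}, {"tx": -0.0112, "ty": 0.0382}, {"tx": -0.0112, "ty": 0.0382}, {}, {}])

```text
time_s: 13.55
eef_pos: [0.4728, 0.3286, 0.1881]
tcp_rot: [[-0.981, -0.193, -0.0], [-0.193, 0.981, -0.001], [0.0, -0.001, -1.0]]
wrist_force: [0.1, -0.1, -0.0]
opening: 0.362
finger_force: 25.3
```

Request:
pendant(segments=[{"tz": 0.03}, {"tz": 0.04}, {"tz": 0.04}, {"tz": 0.03}, {"tz": 0.018}, {"tz": 0.008}, {"tz": 0.004}, {}, {"tz": 0.001}, {"tz": 0.001}, {}, {}])

```text
time_s: 14.75
eef_pos: [0.4733, 0.3283, 0.0167]
tcp_rot: [[-0.982, -0.189, 0.001], [-0.189, 0.982, 0.0], [-0.001, 0.0, -1.0]]
wrist_force: [-0.3, 0.5, -0.5]
opening: 0.368
finger_force: 25.3
```

Request:
pendant(segments=[{"tz": 0.001}, {"tz": 0.001}, {"tz": 0.001}, {}, {}])

```text
time_s: 15.25
eef_pos: [0.4731, 0.3282, 0.0136]
tcp_rot: [[-0.982, -0.189, 0.0], [-0.189, 0.982, 0.0], [-0.0, 0.0, -1.0]]
wrist_force: [-3.0, -0.5, 5.2]
opening: 0.364
finger_force: 25.9
```

Request:
pendant(segments=[{}, {}, {}, {"tz": -0.01}, {"tz": -0.03}, {"tz": -0.04}, {"tz": -0.04}, {"tz": -0.04}, {"wz": 8.25}, {"wz": 8.25}, {}], finger_gap=0.46)

```text
time_s: 16.35
eef_pos: [0.4733, 0.3283, 0.1744]
tcp_rot: [[-0.995, 0.098, 0.001], [0.098, 0.995, 0.001], [-0.001, 0.001, -1.0]]
wrist_force: [-0.8, 0.2, -1.0]
opening: 0.458
finger_force: 0.0
```

Request:
pendant(segments=[{"tx": -0.0196, "ty": -0.0373}, {"tx": -0.0196, "ty": -0.0373}, {"tx": -0.0196, "ty": -0.0373}, {"tx": -0.0196, "ty": -0.0373}, {"tx": -0.0196, "ty": -0.0373}, {"tx": -0.0196, "ty": -0.0373}, {"tx": -0.0196, "ty": -0.0373}, {"tx": -0.0196, "ty": -0.0373}, {"tx": -0.0196, "ty": -0.0373}, {"tx": -0.0196, "ty": -0.0373}, {"tx": -0.0196, "ty": -0.0373}, {"tx": -0.0196, "ty": -0.0373}, {}, {}], finger_gap=0.7)

```text
time_s: 17.75
eef_pos: [0.663, -0.1412, 0.1727]
tcp_rot: [[-0.995, 0.097, -0.001], [0.097, 0.995, 0.001], [0.001, 0.001, -1.0]]
wrist_force: [0.2, -0.4, 0.2]
opening: 0.699
finger_force: 0.0
```

```bash
python3 - <<'E'
from h import *
I=r.grab_frame("wrist");cv2.imwrite("pics/w3.png",I[:,:,::-1])
E
```

```text
(no output)
```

View pics/w3.png

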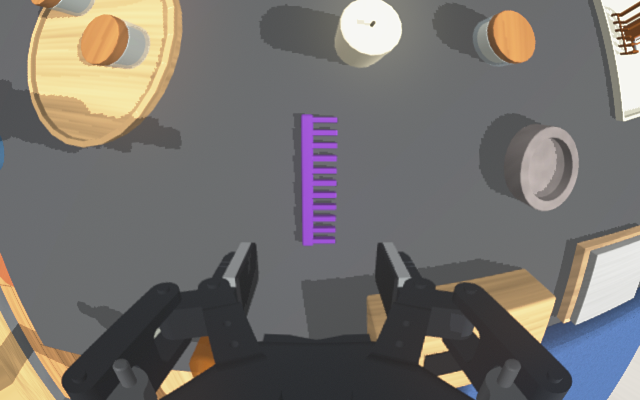

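Request:
pendant(segments=[{"tz": 0.03}, {"tz": 0.04}, {"tz": 0.04}, {"tz": 0.03}, {"tz": 0.018}, {"tz": 0.007}, {"tz": 0.002}, {"tz": 0.001}, {"tz": 0.001}, {}, {}], finger_gap=0.55)

```text
time_s: 18.9
eef_pos: [0.6639, -0.1405, 0.0052]
tcp_rot: [[-0.995, 0.098, 0.001], [0.098, 0.995, -0.0], [-0.001, -0.0, -1.0]]
wrist_force: [-0.2, 0.2, -0.2]
opening: 0.55
finger_force: 0.0
```

Request:
pendant(segments=[{}, {}, {}, {}, {}, {}], finger_gap=0.0, grip_force=25)

```text
time_s: 19.5
eef_pos: [0.6637, -0.1408, 0.0051]
tcp_rot: [[-0.995, 0.098, 0.001], [0.098, 0.995, -0.001], [-0.001, -0.001, -1.0]]
wrist_force: [-1.2, -0.5, 5.2]
opening: 0.399
finger_force: 24.6
```

Request:
pendant(segments=[{"tz": -0.01}, {"tz": -0.03}, {"tz": -0.04}, {"tz": -0.04}, {"tz": -0.04}, {"wz": -8.25}, {"wz": -8.25}, {}])

```text
time_s: 20.3
eef_pos: [0.6634, -0.1402, 0.165]
tcp_rot: [[-0.982, -0.189, 0.001], [-0.189, 0.982, 0.0], [-0.001, 0.0, -1.0]]
wrist_force: [0.2, -0.7, 0.3]
opening: 0.398
finger_force: 25.0
```

Request:
pendant(segments=[{"tx": 0.0075, "ty": 0.0428}, {"tx": 0.0075, "ty": 0.0428}, {"tx": 0.0075, "ty": 0.0428}, {"tx": 0.0075, "ty": 0.0428}, {"tx": 0.0075, "ty": 0.0428}, {"tx": 0.0075, "ty": 0.0428}, {"tx": 0.0075, "ty": 0.0428}, {"tx": 0.0075, "ty": 0.0428}, {"tx": 0.0075, "ty": 0.0428}, {"tx": 0.0075, "ty": 0.0428}, {"tx": 0.0075, "ty": 0.0428}, {"tx": 0.0075, "ty": 0.0428}, {"tx": 0.0075, "ty": 0.0428}, {}, {}])

```text
time_s: 21.8
eef_pos: [0.4618, 0.3882, 0.1639]
tcp_rot: [[-0.982, -0.188, -0.001], [-0.188, 0.982, -0.001], [0.001, -0.001, -1.0]]
wrist_force: [0.1, -0.5, -1.2]
opening: 0.399
finger_force: 25.0
```

```bash
python3 - <<'E'
from h import *
I=r.grab_frame("wrist");cv2.imwrite("pics/w4.png",I[:,:,::-1])
E
```

```text
(no output)
```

View pics/w4.png

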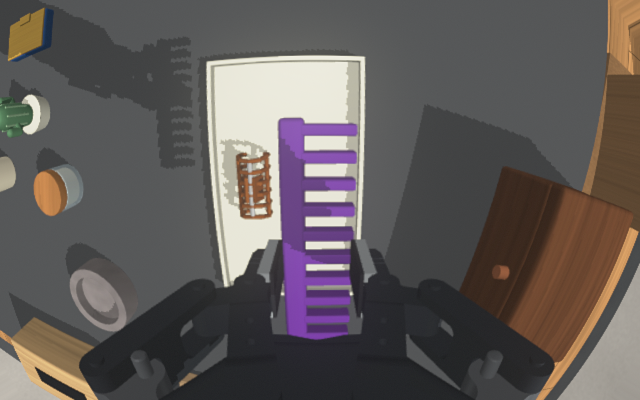

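The comb is held level. The clip stands at (254,186) inside the tray walls (≈218–360), with room to its right. Lowering the comb.

Request:
pendant(segments=[{"tz": 0.03}, {"tz": 0.04}, {"tz": 0.04}, {"tz": 0.022}, {"tz": 0.012}, {"tz": 0.005}, {}, {"tz": 0.001}, {"tz": 0.001}, {"tz": 0.001}, {}, {}])

```text
time_s: 23.05
eef_pos: [0.4627, 0.3878, 0.0126]
tcp_rot: [[-0.982, -0.189, 0.0], [-0.189, 0.982, 0.0], [-0.0, 0.0, -1.0]]
wrist_force: [-0.4, -0.5, -0.4]
opening: 0.395
finger_force: 25.0
```

Request:
pendant(segments=[{"tz": 0.001}, {"tz": 0.001}, {"tz": 0.001}, {"tz": 0.0005}, {}, {}])

```text
time_s: 23.65
eef_pos: [0.4626, 0.3876, 0.0091]
tcp_rot: [[-0.982, -0.189, 0.0], [-0.189, 0.982, 0.0], [-0.0, 0.0, -1.0]]
wrist_force: [-1.6, -1.0, 4.2]
opening: 0.396
finger_force: 26.0
```

Request:
pendant(segments=[{}, {}, {}, {"tz": -0.01}, {"tz": -0.03}, {"tz": -0.04}, {"tz": -0.04}, {"tz": -0.05}, {"wz": 5.45}, {"wz": 5.45}, {}], finger_gap=0.48)

```text
time_s: 24.75
eef_pos: [0.4628, 0.3879, 0.18]
tcp_rot: [[-1.0, 0.001, 0.001], [0.001, 1.0, 0.001], [-0.001, 0.001, -1.0]]
wrist_force: [0.2, -1.1, -0.1]
opening: 0.481
finger_force: 0.0
```

Request:
pendant(segments=[{"tx": -0.0059, "ty": -0.043}, {"tx": -0.0059, "ty": -0.043}, {"tx": -0.0059, "ty": -0.043}, {"tx": -0.0059, "ty": -0.043}, {"tx": -0.0059, "ty": -0.043}, {"tx": -0.0059, "ty": -0.043}, {"tx": -0.0059, "ty": -0.043}, {"tx": -0.0059, "ty": -0.043}, {"tx": -0.0059, "ty": -0.043}, {"tx": -0.0059, "ty": -0.043}, {"tx": -0.0059, "ty": -0.043}, {}, {}], finger_gap=1.0)

```text
time_s: 26.05
eef_pos: [0.527, -0.0861, 0.1786]
tcp_rot: [[-1.0, 0.001, -0.001], [0.001, 1.0, 0.001], [0.001, 0.001, -1.0]]
wrist_force: [-0.1, 0.5, -0.3]
opening: 0.997
finger_force: 0.0
```

```bash
python3 - <<'E'
from h import *
I=r.grab_frame("wrist");cv2.imwrite("pics/w5.png",I[:,:,::-1])
E
```

```text
(no output)
```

View pics/w5.png

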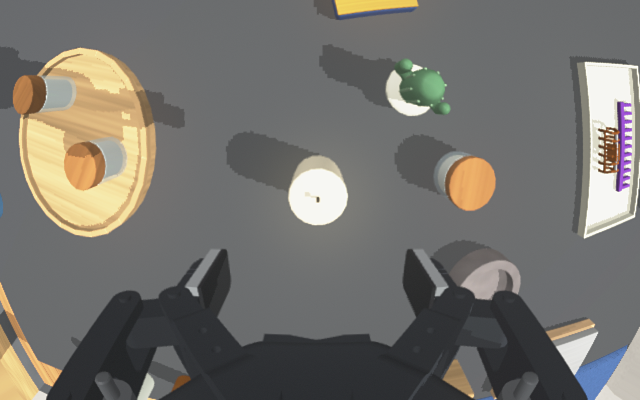

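The candle top at (318,196) is centred between the pads. Both jars are standing in the turntable, and the comb and clip lie in the tray.

Request:
pendant(segments=[{"tz": 0.03}, {"tz": 0.04}, {"tz": 0.04}, {"tz": 0.025}, {"tz": 0.012}, {}, {}], finger_gap=1.0)

```text
time_s: 26.8
eef_pos: [0.5281, -0.0848, 0.0328]
tcp_rot: [[-1.0, -0.001, 0.001], [-0.001, 1.0, -0.0], [-0.001, -0.0, -1.0]]
wrist_force: [0.4, 1.0, 0.0]
opening: 0.998
finger_force: 0.0
```

Request:
pendant(segments=[{}, {}, {}, {}, {}, {}, {}], finger_gap=0.0, grip_force=30)

```text
time_s: 27.5
eef_pos: [0.5284, -0.0855, 0.0331]
tcp_rot: [[-1.0, 0.0, 0.002], [0.0, 1.0, 0.0], [-0.002, 0.0, -1.0]]
wrist_force: [-0.4, 1.3, 5.7]
opening: 0.578
finger_force: 30.2
```

Request:
pendant(segments=[{"tz": -0.02}, {"tz": -0.04}, {"tz": -0.04}, {"tz": -0.03}, {"tx": -0.0228, "ty": 0.0356}, {"tx": -0.0228, "ty": 0.0356}, {"tx": -0.0228, "ty": 0.0356}, {"tx": -0.0228, "ty": 0.0356}, {"tx": -0.0228, "ty": 0.0356}, {"tx": -0.0228, "ty": 0.0356}, {}, {}, {"tz": 0.03}, {"tz": 0.02}, {}, {}])

```text
time_s: 29.1
eef_pos: [0.6636, 0.127, 0.1122]
tcp_rot: [[-1.0, 0.002, -0.001], [0.002, 1.0, -0.0], [0.001, -0.0, -1.0]]
wrist_force: [-0.4, 0.9, -0.3]
opening: 0.575
finger_force: 31.8
```

```bash
python3 - <<'E'
from h import *
I=r.grab_frame("scene");cv2.imwrite("pics/s2.png",cv2.resize(I[170:310,220:420,::-1],None,fx=3,fy=3))
E
```

```text
(no output)
```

View pics/s2.png

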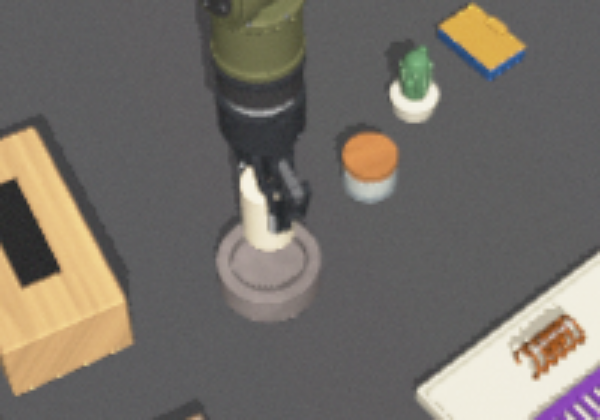

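The candle hangs centred over the hollow (x≈268 against 269). Lowering it.

Request:
pendant(segments=[{"tx": -0.001, "ty": 0.001, "tz": 0.02}, {"tz": 0.02}, {"tz": 0.01}, {"tz": 0.004}, {}, {"tz": 0.001}, {"tz": 0.001}, {"tz": 0.001}, {}, {"tz": 0.001}, {"tz": 0.001}, {}, {}])

```text
time_s: 30.45
eef_pos: [0.6653, 0.1292, 0.0532]
tcp_rot: [[-1.0, 0.0, 0.0], [0.0, 1.0, 0.0], [-0.0, 0.0, -1.0]]
wrist_force: [-1.7, 0.5, 2.6]
opening: 0.577
finger_force: 31.9
```

Request:
pendant(segments=[{}, {}, {}, {}, {"tz": -0.02}, {"tz": -0.04}, {"tz": -0.04}, {"tz": -0.03}, {}], finger_gap=0.72)

```text
time_s: 31.35
eef_pos: [0.6683, 0.1297, 0.1885]
tcp_rot: [[-1.0, 0.0, 0.009], [0.0, 1.0, 0.002], [-0.009, 0.002, -1.0]]
wrist_force: [0.1, 0.1, -0.2]
opening: 0.723
finger_force: 0.0
```

Request:
pendant(segments=[{"tx": 0.0363, "ty": -0.015}, {"tx": 0.0363, "ty": -0.015}, {"tx": 0.0363, "ty": -0.015}, {"tx": 0.0363, "ty": -0.015}, {}, {}], finger_gap=1.0)

```text
time_s: 31.95
eef_pos: [0.5193, 0.069, 0.1826]
tcp_rot: [[-1.0, 0.001, 0.0], [0.001, 1.0, 0.0], [-0.0, 0.0, -1.0]]
wrist_force: [1.4, -0.1, 0.0]
opening: 0.997
finger_force: 0.0
```

```bash
python3 - <<'E'
from h import *
I=r.grab_frame("wrist");cv2.imwrite("pics/w6.png",I[:,:,::-1])
E
```

```text
(no output)
```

View pics/w6.png

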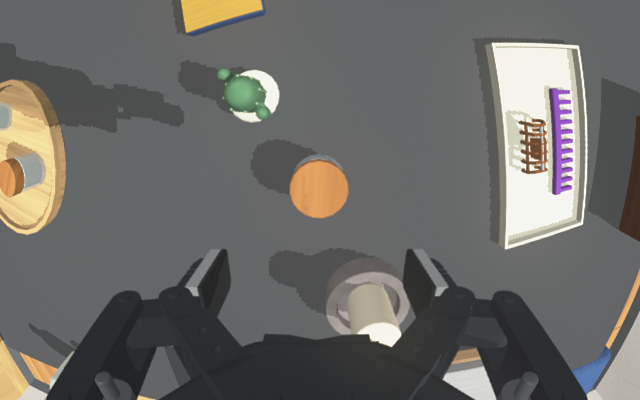

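Request:
pendant(segments=[{"tz": 0.03}, {"tz": 0.04}, {"tz": 0.04}, {"tz": 0.03}, {"tz": 0.022}, {"tz": 0.01}, {}, {}], finger_gap=1.0)

```text
time_s: 32.8
eef_pos: [0.5211, 0.0695, 0.0114]
tcp_rot: [[-1.0, 0.0, 0.001], [0.0, 1.0, 0.0], [-0.001, 0.0, -1.0]]
wrist_force: [0.4, -0.3, 0.0]
opening: 1.0
finger_force: 0.0
```

Request:
pendant(segments=[{}, {}, {}, {}, {}, {}, {}], finger_gap=0.0, grip_force=35)

```text
time_s: 33.5
eef_pos: [0.5212, 0.0697, 0.0123]
tcp_rot: [[-1.0, 0.0, 0.003], [0.0, 1.0, 0.001], [-0.003, 0.001, -1.0]]
wrist_force: [-1.1, 0.9, 5.1]
opening: 0.649
finger_force: 36.7
```

Request:
pendant(segments=[{"tz": -0.02}, {"tz": -0.04}, {"tz": -0.04}, {"tz": -0.04}, {"tz": -0.03}, {"tx": 0.0007, "ty": -0.0411}, {"tx": 0.0007, "ty": -0.0411}, {"tx": 0.0007, "ty": -0.0411}, {"tx": 0.0007, "ty": -0.0411}, {"tx": 0.0007, "ty": -0.0411}, {"tx": 0.0007, "ty": -0.0411}, {"tx": 0.0007, "ty": -0.0411}, {"tx": 0.0007, "ty": -0.0411}, {"tx": 0.0007, "ty": -0.0411}, {"tx": 0.0007, "ty": -0.0411}, {"tx": 0.0007, "ty": -0.0411}, {"tx": 0.0007, "ty": -0.0411}, {}, {}])

```text
time_s: 35.4
eef_pos: [0.5107, -0.4246, 0.1804]
tcp_rot: [[-1.0, 0.002, -0.001], [0.002, 1.0, 0.001], [0.001, 0.001, -1.0]]
wrist_force: [-0.1, 1.1, -2.6]
opening: 0.644
finger_force: 38.4
```

```bash
python3 - <<'E'
from h import *
I=r.grab_frame("wrist");cv2.imwrite("pics/w7.png",I[:,:,::-1])
E
```

```text
(no output)
```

View pics/w7.png

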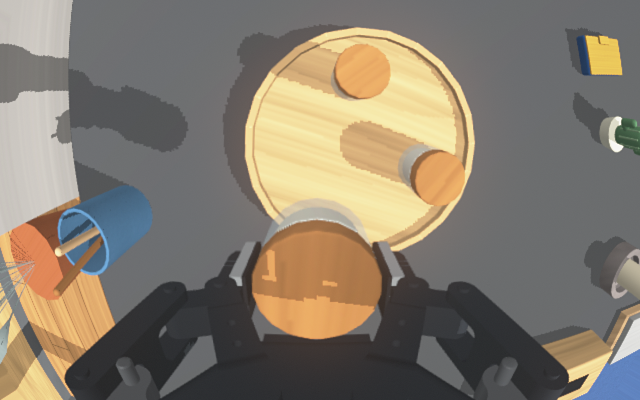

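Both jars are standing at (362,70) and (437,178), and the place for the squat jar is clear. Lowering it.

Request:
pendant(segments=[{"tz": 0.03}, {"tz": 0.035}, {"tz": 0.03}, {"tz": 0.025}, {"tz": 0.014}, {"tz": 0.006}, {}, {"tz": 0.001}, {"tz": 0.001}, {"tz": 0.001}, {}, {"tz": 0.001}, {"tz": 0.001}, {}, {}])

```text
time_s: 36.95
eef_pos: [0.5113, -0.4239, 0.0357]
tcp_rot: [[-1.0, 0.0, -0.0], [0.0, 1.0, 0.0], [0.0, 0.0, -1.0]]
wrist_force: [-0.0, -0.6, -0.6]
opening: 0.644
finger_force: 38.4
```

Request:
pendant(segments=[{"tz": 0.001}, {"tz": 0.0005}, {}, {}])

```text
time_s: 37.35
eef_pos: [0.5114, -0.424, 0.0344]
tcp_rot: [[-1.0, 0.0, 0.0], [0.0, 1.0, -0.0], [-0.0, -0.0, -1.0]]
wrist_force: [-1.1, 0.6, -1.0]
opening: 0.649
finger_force: 38.6
```

Request:
pendant(segments=[{}, {}, {}, {}, {"tz": -0.015}, {"tz": -0.04}, {"tz": -0.04}, {"tz": -0.04}, {"tz": -0.04}, {}], finger_gap=0.76)

```text
time_s: 38.35
eef_pos: [0.5142, -0.4263, 0.2178]
tcp_rot: [[-1.0, 0.0, 0.009], [0.0, 1.0, -0.008], [-0.009, -0.008, -1.0]]
wrist_force: [0.3, -0.6, 0.7]
opening: 0.76
finger_force: 0.0
```

Request:
pendant(segments=[{"ty": 0.04}, {"ty": 0.04}, {"ty": 0.04}, {"ty": 0.04}, {"ty": 0.04}, {"ty": 0.04}, {"ty": 0.04}, {"tx": 0.03, "ty": 0.03}, {"tx": 0.03, "ty": 0.03}, {"tx": 0.03, "ty": 0.03}, {}, {}, {}])

```text
time_s: 39.65
eef_pos: [0.4225, -0.0544, 0.2099]
tcp_rot: [[-1.0, 0.001, 0.002], [0.001, 1.0, -0.0], [-0.002, -0.0, -1.0]]
wrist_force: [0.3, -0.4, -0.4]
opening: 0.762
finger_force: 0.0
```

```bash
python3 - <<'E'
from h import *
I=r.grab_frame("top");cv2.imwrite("pics/t9.png",cv2.resize(I[110:290,130:530,::-1],None,fx=2,fy=2))
S=r.grab_frame("scene");cv2.imwrite("pics/s9.png",cv2.resize(S[90:350,240:480,::-1],None,fx=2.3,fy=2.3))
E
```

```text
(no output)
```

View pics/t9.png

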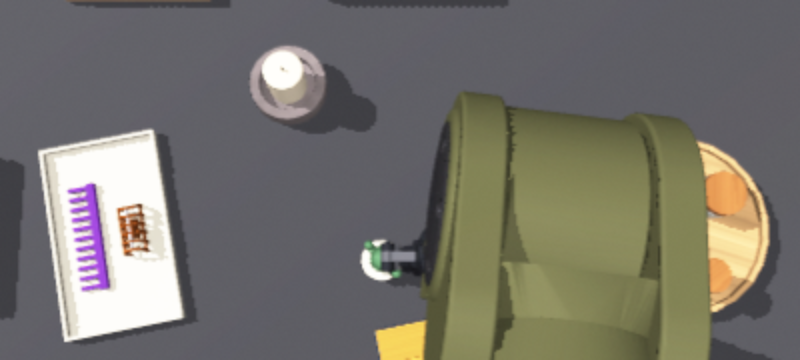

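View pics/s9.png

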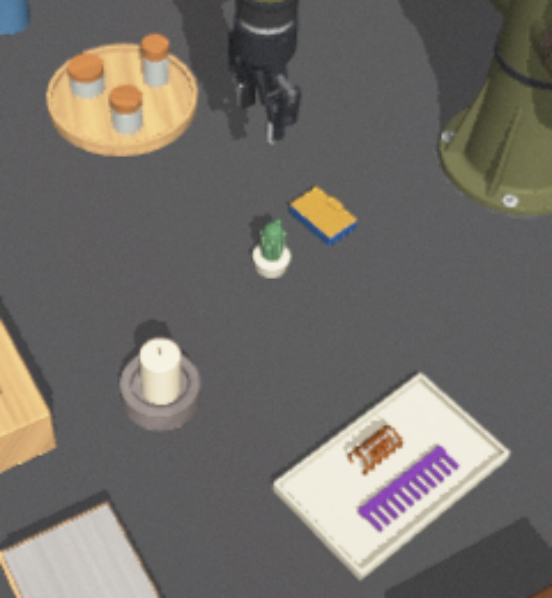

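All three jars are standing in the turntable, and the candle is centred in the holder. The comb and clip lie side by side in the tray, the cactus hasn't moved and the gripper is clear. Handing in.

```bash
python3 -c "
from workcell import r
print(r.finish_job())"
```

```text
the job is handed in; nothing more can be done
None
```

The job is handed in at about 40 s of the allowed 128 s; the hand-in returned no verdict, but the final pictures show both jars upright in the turntable with the third, the comb and clip side by side in the hair tray, the candle in its holder, the cactus unmoved and everything let go.

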